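# Re-aim a circuit-board vise to its index block

## Task

Fully loosen the wing knob that clamps the board vise's swivel base, swing the vise head by its upright handle until the pointer lies over the large square index block (not the small round stud), then turn the wing knob back until the clamp is tight again and let go.

Things in the scene. Friction and masses are not known exactly. Their poses are not given: they have to be found in the camera images.
- knob_grip (a point): Black wing knob of the clamp: flat bar 52 mm long, 14 mm thick, 32 mm tall, on a thin screw on the vise base's side lug, 135 mm from the head's swivel axis; it does not swing with the head. Point: on the knob's vertical axis, 16 mm below the bar's top, 82 mm above the table. x along the bar's length, y across its thickness, z up.
- clamp (a joint): Turn of the wing knob, rad: 0 = fully tight (stop), growing counter-clockwise seen from above to 1.2 = fully loose (stop). Its cam grips the head firmly (some 15 N or more at the handle) when tight and frees it above about 0.75: loosen to 0.9 or more before swinging; tight again is below 0.3. Friction about 0.1 to 0.2 N m; stays where left. Starts at 0 to 0.08.
- handle (a point): Head's upright round black handle, 18 mm across, 36 to 98 mm above the table; point on its axis, 76 mm up. x points level outward from the vertical swivel axis, 95 mm behind (-x); z up. Pointer tip 35 mm ahead (+x), 30 to 36 mm up. Swings 0.85 rad each way from midway between the marks; loose, takes 2 N, stays put. Circuit board over the swivel axis: top 87 mm up, 65 mm from the handle.
- square_mark: Large square index block, plain steel, 34 x 34 mm, 14 mm high, fixed on the vise base plate 130 mm from the swivel axis, top 26 mm above the table. Origin: centre of its underside. A small round stud (16 mm) stands on the mirrored place at the other side of the head's middle position; either may be on either side. The pointer passes just above both.

How it is judged:
By the outcome, as a careful person would: the job done as asked, in the order asked, and still so for the second after the job is handed in, with the robot touching nothing.
It also fails if it takes over 58 s, if anything falls off the work surface, if the arm or the gripper's body presses on something with over 40 N, if the wrist force passes 120 N, or if a joint passes its speed limit or range.

## Robot

A 6-joint arm with a two-finger parallel gripper is mounted at the origin on the work surface. World frame = base frame: x ahead of the robot, y to its left, z up, the work surface at z = 0. Lengths are in m, angles in rad, forces in N, time in s.
With the tool pointing down it reaches from about 0.275 to 0.75 m from the base axis. Payload 10.2 kg.
Tool frame: the origin (TCP) lies between the finger pads; the fingertips stand 14 mm ahead of it and the grasp point (between the pads) lies 5 mm behind it; z points along the fingers, y is the line along which they close (so a half turn about z gives the same grasp; the last joint's range is limited). The gripper opens to 88 mm and grips with 3 to 60 N. Pads are 18 mm wide; open, the fingers measure 123 mm over their backs; the gripper's body (75 mm by 187 mm) begins 45 mm behind the grasp point.
Start: joints at [-1.422, 0.313, 1.498, -0, 1.331, -0.223], TCP at [0.191, -0.489, 0.22] pointing down, gripper open.
Joint ranges: [-2.94, 2.94], [-0.97, 2.17], [0.19, 2.56], [-1.23, 4.37], [0.02, 3.11], [-2.88, 2.88]. Speed limits (rad/s): [2.39, 2.39, 3.01, 3.14, 3.14, 3.14].

## Interface

Orientations are given as a rotation vector (axis times angle).
In Python, from bench import monitor, read_camera, job_done gives the robot as it stands.
- The arm moves only by the tool drive_tool, never from a script. Its arguments are lists of equal length, an entry for each row: "jaw": the gripper's target within -1 to 1 (fully open at 1, half-way at 0, shut at -1); "translation": the shift along the tool's x, y, z in m, a list of three; "turn": the turn, a rotation vector about the tool's x, y, z in rad, a list of three. In form: {"jaw": [jaw, ...], "translation": [[x, y, z], ...], "turn": [[wx, wy, wz], ...]}. A call has 1 to 20 rows; each row is the pose to reach, as a shift and turn from the pose commanded when the call began, along the tool's axes at that moment; what a row does not reach only later rows make up. A row lasts 1/10 s, in which the tool goes at most 50 mm and 8.59 degrees, less where a joint would pass 70% of its speed; a pose out of reach is approached as far as the arm can. A call with a gripper value outside its range is refused whole. The fingers move at their own pace and stop on an object; "grip_force" is the grip in N (left out, the last holds). Time passes only in rows, so rows that repeat a pose let the fingers close. It gives the time, the measured TCP pose, the force, the opening and the grip force at its end, in the units of the state.
- monitor.observe(): the state, without advancing time (a new reading comes with each control period).
- read_camera(name): name is "side" or "top" or "wrist"; returns a dict with "pixels" (400x640x3 uint8, red, green, blue), "z_map" (400x640 float32, m along the optical axis (not along the pixel's ray), 0 where there is no reading), "K" (3x3 intrinsics, pixels), "world_to_cam" (4x4, takes a point from world to camera coordinates); the wrist camera has in their place "hand_eye" (4x4, takes a point from camera to tool coordinates, whose origin is the TCP and whose axes are the flange's). Camera axes: x right, y up, looking along -z (the intrinsics and any distortion apply to the point x, -y, -z); pixel columns grow to the right and rows downward; lengths in m; the calibration is good to about 2 mm. A picture is of the moment at which its call begins: read the wrist's pose just before it.
- job_done(): hands the job in; it is judged then, once.
The state is a dict: "time": time; "joints": joint angles; "dq": joint speeds; "effort": joint torques, N m; "position": TCP position; "tcp_rot": TCP orientation; "contact_force": force on the tool from outside, world axes, zero at the start; "moment": the same for the moment, N m; "finger_gap": opening from 0.0 (shut) to 1.0 (fully open); "finger_force": force on a finger pad.
Only numpy, scipy, OpenCV 4.12 (cv2) and the standard library are available. Lean on these libraries where they do the work, as an engineer would, in place of code of your own. Each camera call takes 0.05 s, during which the arm holds its last target. There are 200 camera calls.

## Working session

There is one attempt and no reset: what is moved stays moved. The work goes in short steps, Python scripts to look and compute and a tool call to move; the robot and the scene stay as the last step left them, time stands still between calls to the robot, and variables do not carry over. Pictures are saved under pics/ and viewed, at most 10 in all, crops included, and the job is handed in when it is done.

Besides the shell and the picture viewer there is one more tool, called after "Request:" as name(argument=value, ...), one argument or row to a line, values as JSON. drive_tool: Moves the arm, as the interface text tells. Its arguments: {"type":"object","properties":{"jaw":{"type":"array"},"translation":{"type":"array"},"turn":{"type":"array"},"grip_force":{"type":"number"}},"required":["jaw","translation","turn"]}

```bash
mkdir -p pics
cat > h.py <<'E'
import numpy as np, cv2
from bench import monitor, read_camera
def pts(c, u, v, z):  # ray onto plane z (world)
    K,W=c["K"],c["world_to_cam"]; Wi=np.linalg.inv(W)
    d=np.array([(u-K[0,2])/K[0,0], -(v-K[1,2])/K[1,1], -1.]); d=Wi[:3,:3]@d; o=Wi[:3,3]
    return o+d*(z-o[2])/d[2]
def cloud(c):
    K,W=c["K"],c["world_to_cam"]; Wi=np.linalg.inv(W); Z=c["z_map"]
    v,u=np.mgrid[:400,:640]
    P=np.stack([(u-K[0,2])/K[0,0]*Z, -(v-K[1,2])/K[1,1]*Z, -Z],-1)
    P=P@Wi[:3,:3].T+Wi[:3,3]; P[Z==0]=np.nan
    return P
E
python3 - <<'E'
from h import *
s=monitor.observe(); print({k:np.round(v,3) for k,v in s.items()})
for n in("top","side"):
    c=read_camera(n); cv2.imwrite(f"pics/{n}0.png",c["pixels"][...,::-1]); print(c["K"],np.round(c["world_to_cam"],3),(c["z_map"]>0).mean())
    np.savez(f"{n}0.npz",**c)
E
```

```text
{'time': np.float64(0.0), 'joints': array([-1.422,  0.313,  1.498,  0.   ,  1.331, -0.223]), 'dq': array([ 0.001,  0.001, -0.   , -0.   , -0.001,  0.001]), 'effort': array([ 0.0000e+00, -4.0221e+01, -2.5227e+01,  6.9000e-02,  3.5000e-02,
       -0.0000e+00]), 'position': array([ 0.191, -0.489,  0.219]), 'tcp_rot': array([-3.086, -0.58 , -0.   ]), 'contact_force': array([-0.65 , -0.062, -1.023]), 'moment': array([-0.018,  0.007, -0.025]), 'finger_force': np.float64(0.0), 'finger_gap': np.float64(1.001)}
[[374.19241059   0.         311.69805751]
 [  0.         374.19241059 189.06297788]
 [  0.           0.           1.        ]] [[-0.024 -0.999 -0.026  0.095]
 [ 0.999 -0.025  0.047 -0.533]
 [-0.048 -0.025  0.999 -0.707]
 [ 0.     0.     0.     1.   ]] 0.99608203125
[[451.53397975   0.         315.71681744]
 [  0.         451.53397975 196.96047278]
 [  0.           0.           1.        ]] [[ 0.858 -0.513  0.005 -0.445]
 [ 0.386  0.651  0.654 -0.332]
 [-0.339 -0.559  0.757 -0.476]
 [ 0.     0.     0.     1.   ]] 0.9958671875
```

View pics/top0.png

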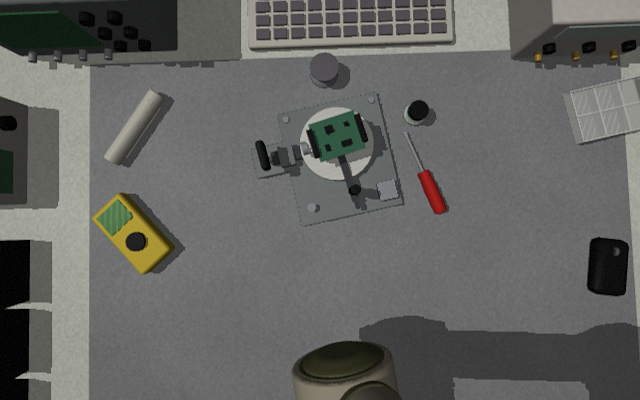

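View pics/side0.png

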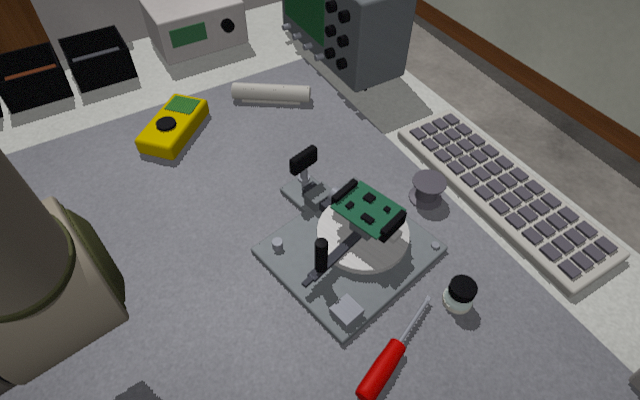

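Top view: the knob is at (263,155), the board at (337,135), the handle at (354,190), the square block at (388,189) and the stud at (313,208). The side view agrees: handle (321,253), block (347,310), knob (303,158).

Run:
```python
from h import *
c=dict(np.load("top0.npz")); P=cloud(c); g=c["pixels"].astype(int); mx=g.max(-1); sat=mx-g.min(-1)
s=dict(np.load("side0.npz")); PS=cloud(s); gs=s["pixels"].astype(int); ms=gs.max(-1)
def rep(n,P,m):
    q=P[m]; q=q[np.isfinite(q).all(1)]
    if len(q)<5: print(n,len(q)); return
    r=cv2.minAreaRect((q[:,:2]*1000).astype(np.float32)); print(n,len(q),"med",np.round(np.median(q,0),4),"rect mm",np.round(r[0],1),np.round(r[1],1),round(r[2],1),"z",np.round(np.percentile(q[:,2],[2,98]),3))
def box(P,u0,u1,v0,v1):
    m=np.zeros(P.shape[:2],bool); m[v0:v1,u0:u1]=1; return m
Z=P[...,2];ZS=PS[...,2]
rep("knob top",P,box(P,240,285,130,180)&(Z>.088))
rep("knob side",PS,box(P,280,325,140,185)&(ZS>.09))
rep("handle top",P,box(P,340,370,175,205)&(Z>.085))
rep("handle side",PS,box(P,310,332,232,256)&(ZS>.09))
rep("handle side lo",PS,box(P,310,332,240,275)&(ZS>.05)&(ms<60))
rep("block top",P,box(P,372,402,175,204)&(Z>.021)&(Z<.032))
rep("block side",PS,box(P,325,370,290,330)&(ZS>.021)&(ZS<.032))
rep("stud",P,box(P,300,325,198,218)&(Z>.02))
rep("board",P,box(P,300,375,100,165)&(g[...,1]>g[...,0]+25)&(Z>.08))
w=box(P,295,385,100,185)&(mx>150)&(sat<40); rep("disc",P,w)
rep("plate",P,box(P,270,410,85,230)&(Z>.006)&(Z<.018))
```

```text
knob top 241 med [0.5918 0.1641 0.0954] rect mm [592.5 165.1] [52.2 13.9] 13.4 z [0.091 0.098]
knob side 266 med [0.5923 0.1632 0.0966] rect mm [593.2 165.2] [50.9 14.3] 13.9 z [0.091 0.099]
handle top 89 med [0.5277 0.0062 0.0985] rect mm [528.1   6.1] [16.8 15.4] 88.2 z [0.091 0.101]
handle side 165 med [0.5284 0.0043 0.1001] rect mm [529.5   5.9] [17.4 15.6] 59.1 z [0.091 0.102]
handle side lo 342 med [0.5262 0.0006 0.0841] rect mm [528.5   3.6] [12.5 16.3] 58.9 z [0.052 0.102]
block top 332 med [ 0.5287 -0.06    0.0269] rect mm [528.6 -60. ] [33.8 34.1] 10.7 z [0.024 0.029]
block side 672 med [ 0.5286 -0.0609  0.0284] rect mm [529.7 -59.7] [34.5 34.2] 11.1 z [0.022 0.031]
stud 58 med [0.5001 0.0837 0.0265] rect mm [499.3  83.6] [15.2 13.2] 88.5 z [0.025 0.029]
board 473 med [0.6243 0.0315 0.0806] rect mm [624.2  34. ] [68.3 82. ] 16.4 z [0.08  0.083]
disc 1112 med [0.5831 0.0525 0.0309] rect mm [620.5  38.9] [139.7 125.8] 9.3 z [0.028 0.034]
plate 6985 med [0.5604 0.028  0.0129] rect mm [599.9  27.6] [268.6 277.7] 87.6 z [0.01  0.016]
```

Geometry is consistent. The swivel axis is at about (0.6195, 0.0335), with distances of 95.5 mm to the handle, 134 mm to the knob and 130 mm to both marks. The handle's bearing is 196.7° and the block's is 225.9°, so the head needs about +29°. Next I move above the knob.

Request:
drive_tool(
  jaw=[0, 0, 0, 0, 0, 0, 0, 0, 0, 0, 0, 0, 0, 0, 0, 0, 0, 0, 0, 0],
  translation=[
    [0.016, -0.012, 0],
    [0.05, -0.038, 0],
    [0.086, -0.065, 0],
    [0.122, -0.093, 0],
    [0.16, -0.121, 0],
    [0.198, -0.15, 0],
    [0.237, -0.18, 0],
    [0.276, -0.209, 0],
    [0.315, -0.239, 0],
    [0.354, -0.268, 0],
    [0.393, -0.298, 0],
    [0.432, -0.327, 0],
    [0.47, -0.356, 0.01],
    [0.507, -0.384, 0.02],
    [0.543, -0.411, 0.03],
    [0.575, -0.435, 0.04],
    [0.598, -0.453, 0.05],
    [0.612, -0.4636, 0.05],
    [0.612, -0.4636, 0.05],
    [0.612, -0.4636, 0.05],
  ],
  turn=[
    [0, 0, 0.0],
    [0, 0, 0.02],
    [0, 0, 0.04],
    [0, 0, 0.06],
    [0, 0, 0.08],
    [0, 0, 0.1],
    [0, 0, 0.12],
    [0, 0, 0.138],
    [0, 0, 0.138],
    [0, 0, 0.138],
    [0, 0, 0.138],
    [0, 0, 0.138],
    [0, 0, 0.138],
    [0, 0, 0.138],
    [0, 0, 0.138],
    [0, 0, 0.138],
    [0, 0, 0.138],
    [0, 0, 0.138],
    [0, 0, 0.138],
    [0, 0, 0.138],
  ],
)

```text
time: 2.1
position: [0.5921, 0.1647, 0.1697]
tcp_rot: [3.12, 0.367, -0.001]
contact_force: [-0.1, -0.3, -0.1]
finger_gap: 0.502
finger_force: 0.0
```

```bash
cat >> h.py <<'E'
from scipy.spatial.transform import Rotation as R
def wrist():
    s=monitor.observe(); c=read_camera("wrist"); T=np.eye(4); T[:3,:3]=R.from_rotvec(s["tcp_rot"]).as_matrix(); T[:3,3]=s["position"]
    c["world_to_cam"]=np.linalg.inv(T@c["hand_eye"]); return s,c
def rep(n,P,m):
    q=P[m]; q=q[np.isfinite(q).all(1)]
    if len(q)<5: print(n,len(q)); return
    r=cv2.minAreaRect((q[:,:2]*1000).astype(np.float32)); print(n,len(q),"rect mm",np.round(r[0],1),np.round(r[1],1),round(r[2],1),"z",np.round(np.percentile(q[:,2],[2,98]),3))
def near(P,x,y,r): return np.hypot(P[...,0]-x,P[...,1]-y)<r
def st():
    s=monitor.observe(); M=R.from_rotvec(s["tcp_rot"]).as_matrix()
    print("t",round(s["time"],2),"p",np.round(s["position"],4),"yawx",round(np.degrees(np.arctan2(M[1,0],M[0,0])),2),"zax",np.round(M[:,2],3),"F",np.round(s["contact_force"],1),"M",np.round(s["moment"],2),"gap",round(s["finger_gap"]*88,1),"ff",np.round(s["finger_force"],1),"q",np.round(s["joints"],2))
E
python3 - <<'E'
from h import *
st(); s,c=wrist(); P=cloud(c); cv2.imwrite("pics/w1.png",c["pixels"][...,::-1])
rep("knob",P,near(P,.5927,.165,.04)&(P[...,2]>.09)&(P[...,2]<.105))
E
```

```text
t 2.1 p [0.5921 0.1647 0.1697] yawx 13.41 zax [-0.001 -0.    -1.   ] F [-0.1 -0.3 -0.1] M [ 0.06 -0.    0.02] gap 44.2 ff 0.0 q [ 0.08  0.55  1.28 -0.    1.31  1.42]
knob 838 rect mm [594.  165.2] [51.4 14. ] 13.9 z [0.091 0.096]
```

View pics/w1.png

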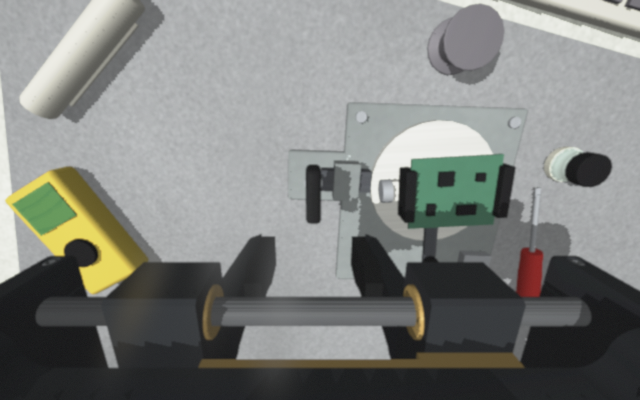

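The knob is at (313,193). A bracket stands close to its right at (347,180), so I'll check its height against the fingertips.

Run:
```python
from h import *
s=monitor.observe();M=R.from_rotvec(s["tcp_rot"]).as_matrix()
for n in("top","side"):
    c=dict(np.load(n+"0.npz")); P=cloud(c).reshape(-1,3); P=P[np.isfinite(P).all(1)]
    q=(P-[.5935,.165,0]); a=np.radians(13.5); X=q[:,0]*np.cos(a)+q[:,1]*np.sin(a); Y=-q[:,0]*np.sin(a)+q[:,1]*np.cos(a)
    H=np.zeros((10,16))
    for i in range(10):
        for j in range(16):
            m=(abs(X-(-45+10*i)/1e3)<.005)&(abs(Y-(-100+10*j)/1e3)<.005)
            if m.any(): H[i,j]=1e3*np.percentile(P[m,2],95)
    print(n,"rows X -45..45, cols Y -100..50"); print(H.astype(int))
```

```text
top rows X -45..45, cols Y -100..50
[[33 32 32 14 14 15 14 13  3  4  3  4  4  4  3  3]
 [81 80 32 32 15 14 14 11 13 12 10  9  5  3  4  3]
 [88 89 33 32 14 35 35 35 34 92 96 95 14 13  4  3]
 [85 89 69 70 32 36 36 37 35 94 97 96 14 15  4  3]
 [81 89 73 73 32 36 36 36 35 94 96 96 14 14  3  3]
 [80 89 73 72 33 36 37 36 35 94 97 95 15 14  3  4]
 [81 89 89 33 14 36 37 36 36 92 97 95 15 14  4  3]
 [81 89 32 31 14 14 14 15 14 90 96 94 14 14  4  3]
 [81 79 32 14 15 15 15  3  3  3  4  0  3  3  4  3]
 [32 32 30 16 15 14 14  4  4  3  3  4  4  4  4  5]]
side rows X -45..45, cols Y -100..50
[[33 33 33 16 15 15 16 14  4  5  5  5  5  5  5  4]
 [81 81 34 33 16 15 16 14  5  9  5  4  4  5  4  5]
 [88 89 34 33 15 36 36 35 29 88 97 88 15 15  5  5]
 [87 90 34 71 33 37 37 38 37 93 98 72 15 15  5  5]
 [82 91 80 75 33 38 38 38 37 93 98 95 16 15  5  4]
 [82 90 89 75 32 38 37 37 37 93 98 96 16 16  4  4]
 [82 90 89  0  0 37 38 37 37 94 98 97  0 15  6  4]
 [82 90 90  0  0  0 36 36  0 93 98 96 14  0  2  0]
 [82 82  0  0  0  0  0  0  0  0  4  5 10  4  0  0]
 [ 0  0  0  0  0  0 16  0  5  4  5  5  5  5  5  0]]
```

The bracket is only 36 mm tall, well under the fingertips at 63 mm. Descending and gripping the bar.

Request:
drive_tool(
  jaw=[0, 0, 0, 0, 0, 0, 0, -0.9, -0.9, -0.9, -0.9, -0.9, -0.9, -0.9],
  translation=[
    [0.001, 0, 0.01],
    [0.001, 0, 0.03],
    [0.001, 0, 0.05],
    [0.001, 0, 0.07],
    [0.001, 0, 0.085],
    [0.001, 0, 0.093],
    [0.001, 0, 0.093],
    [0.001, 0, 0.093],
    [0.001, 0, 0.093],
    [0.001, 0, 0.093],
    [0.001, 0, 0.093],
    [0.001, 0, 0.093],
    [0.001, 0, 0.093],
    [0.001, 0, 0.093],
  ],
  turn=[
    [0, 0, 0],
    [0, 0, 0],
    [0, 0, 0],
    [0, 0, 0],
    [0, 0, 0],
    [0, 0, 0],
    [0, 0, 0],
    [0, 0, 0],
    [0, 0, 0],
    [0, 0, 0],
    [0, 0, 0],
    [0, 0, 0],
    [0, 0, 0],
    [0, 0, 0],
  ],
  grip_force=40,
)

```text
time: 3.55
position: [0.5935, 0.1654, 0.0769]
tcp_rot: [3.12, 0.366, 0.0]
contact_force: [-0.2, -0.2, 0.1]
finger_gap: 0.051
finger_force: 0.0
```

```bash
python3 -c "
from h import *
st()"
```

```text
t 3.55 p [0.5935 0.1654 0.0769] yawx 13.4 zax [ 0. -0. -1.] F [-0.2 -0.2  0.1] M [-0.02  0.02 -0.  ] gap 4.5 ff 0.0 q [ 0.08  0.65  1.38 -0.    1.12  1.42]
```

The fingers closed on nothing (4.5 mm gap, zero force), so I'm looking before doing anything else.

Run:
```python
from h import *
s,c=wrist(); d=read_camera("side"); np.savez("side1.npz",**d)
a=c["pixels"][...,::-1]; b=cv2.resize(d["pixels"][80:300,180:440,::-1],None,fx=2.2,fy=2.2)
cv2.imwrite("pics/w2.png",a);cv2.imwrite("pics/s2.png",b)
```

```text
(no output)
```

View pics/s2.png

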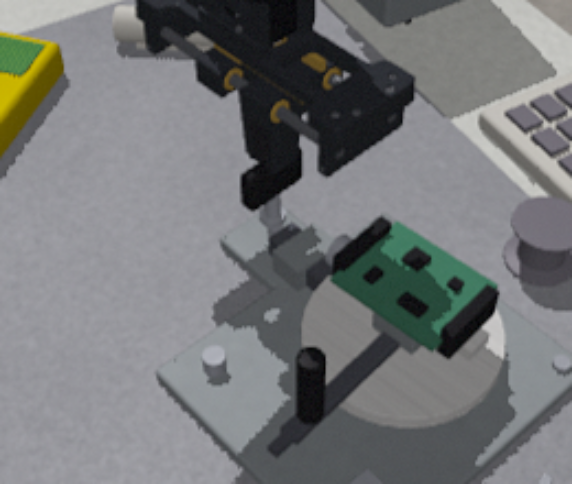

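View pics/w2.png

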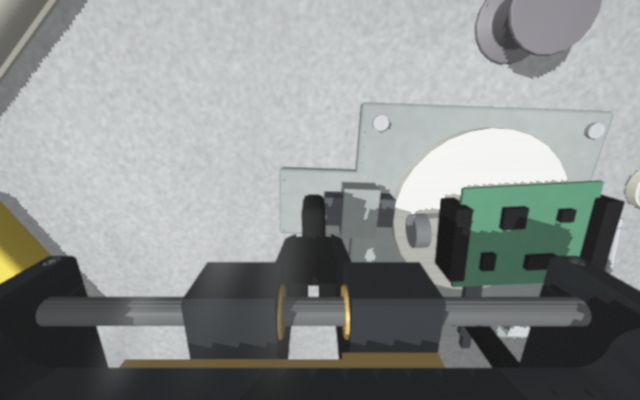

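The pictures show the bar between the fingers: the bar top is at (313,215) with a finger on each side. I'll measure the real opening from the depth image to check the gap reading.

Run:
```python
from h import *
st(); s,c=wrist(); K=c["K"]; P=cloud(c); M=R.from_rotvec(s["tcp_rot"]).as_matrix(); Q=(P-s["position"])@M  # tool coords
for v in(270,278,290,325):
    r=np.round(Q[v,262:366:5]*1000).astype(int); print(v,[tuple(x) for x in r])
c0=K[0,0]; z=c["z_map"]; print("f",c0,"depth left/right carriage",z[280,250],z[280,380],"=> 60px mm",60*z[280,260]/c0)
d=dict(np.load("side1.npz"));
```

```text
t 3.65 p [0.5934 0.1654 0.0769] yawx 13.4 zax [-0.  0. -1.] F [ 0.3 -0.1  0.1] M [0.06 0.03 0.  ] gap 4.7 ff 0.0 q [0.08 0.65 1.38 0.   1.12 1.42]
270 [(np.int64(34), np.int64(-15), np.int64(-94)), (np.int64(34), np.int64(-13), np.int64(-93)), (np.int64(33), np.int64(-12), np.int64(-91)), (np.int64(34), np.int64(-11), np.int64(-92)), (np.int64(30), np.int64(-10), np.int64(-87)), (np.int64(11), np.int64(-11), np.int64(-58)), (np.int64(10), np.int64(-9), np.int64(-55)), (np.int64(9), np.int64(-7), np.int64(-54)), (np.int64(9), np.int64(-5), np.int64(-54)), (np.int64(1), np.int64(-3), np.int64(-41)), (np.int64(-14), np.int64(0), np.int64(-18)), (np.int64(-1), np.int64(2), np.int64(-38)), (np.int64(9), np.int64(4), np.int64(-54)), (np.int64(9), np.int64(7), np.int64(-54)), (np.int64(10), np.int64(9), np.int64(-55)), (np.int64(10), np.int64(11), np.int64(-56)), (np.int64(11), np.int64(13), np.int64(-57)), (np.int64(34), np.int64(10), np.int64(-93)), (np.int64(34), np.int64(12), np.int64(-93)), (np.int64(34), np.int64(13), np.int64(-93)), (np.int64(34), np.int64(15), np.int64(-93))]
278 [(
[... 2253 characters left out ...]
t64(-100)), (np.int64(21), np.int64(-3), np.int64(-100)), (np.int64(21), np.int64(-2), np.int64(-101)), (np.int64(20), np.int64(0), np.int64(-99)), (np.int64(21), np.int64(1), np.int64(-100)), (np.int64(19), np.int64(3), np.int64(-99)), (np.int64(20), np.int64(4), np.int64(-100)), (np.int64(21), np.int64(6), np.int64(-100)), (np.int64(20), np.int64(7), np.int64(-100)), (np.int64(20), np.int64(8), np.int64(-100)), (np.int64(24), np.int64(9), np.int64(-104)), (np.int64(27), np.int64(10), np.int64(-107)), (np.int64(27), np.int64(11), np.int64(-107)), (np.int64(26), np.int64(13), np.int64(-106))]
f 280.13773944599853 depth left/right carriage 0.0782255 0.077228054 => 60px mm 0.016808888869690848
```

Request:
drive_tool(
  jaw=[-1, -1, -1],
  translation=[
    [0, 0, 0],
    [0, 0, 0],
    [0, 0, 0],
  ],
  turn=[
    [0, 0, 0],
    [0, 0, 0],
    [0, 0, 0],
  ],
  grip_force=40,
)

```text
time: 4.0
position: [0.5935, 0.1653, 0.0769]
tcp_rot: [-3.12, -0.366, 0.0]
contact_force: [-0.9, -0.3, -0.6]
finger_gap: 0.003
finger_force: 0.0
```

Run:
```python
from h import *
st(); d=read_camera("side"); s,c=wrist()
a=cv2.resize(d["pixels"][110:220,250:390,::-1],None,fx=5,fy=5,interpolation=cv2.INTER_CUBIC)
a=np.clip(a.astype(float)*1.8,0,255).astype(np.uint8); cv2.imwrite("pics/s3.png",a)
P=cloud(c); m=near(P,.5935,.1652,.05)&(P[...,2]>.085)&(P[...,2]<.11); rep("bar wrist",P,m); 
P=cloud(d); m=near(P,.5935,.1652,.05)
for lo in range(50,130,8): rep(f"side z{lo}",P,m&(P[...,2]>lo/1e3)&(P[...,2]<lo/1e3+.008))
```

```text
t 4.0 p [0.5935 0.1653 0.0769] yawx 13.39 zax [-0.  0. -1.] F [-0.9 -0.3 -0.6] M [0.03 0.   0.08] gap 0.3 ff 0.0 q [0.08 0.65 1.38 0.   1.12 1.42]
bar wrist 1346 rect mm [609.9 169.3] [18.3 29. ] 14.4 z [0.087 0.109]
side z50 24 rect mm [591.1 161.9] [4.6 9.8] 57.3 z [0.051 0.058]
side z58 18 rect mm [592.1 161.2] [2.7 8.9] 77.9 z [0.058 0.065]
side z66 71 rect mm [592.8 159.8] [12.3 49.5] 89.0 z [0.067 0.074]
side z74 98 rect mm [592.6 159. ] [14.5 49.5] 88.2 z [0.074 0.082]
side z82 103 rect mm [592.9 159.8] [49.2 11.2] 2.2 z [0.082 0.09 ]
side z90 136 rect mm [593.6 163. ] [51.3 12.6] 7.4 z [0.09  0.098]
side z98 63 rect mm [588.3 159.8] [17.5 33.1] 49.3 z [0.098 0.106]
side z106 80 rect mm [589.6 160.4] [17.4 34. ] 50.2 z [0.106 0.114]
side z114 92 rect mm [588.8 160.3] [17.  35.9] 47.9 z [0.114 0.122]
side z122 91 rect mm [588.6 160.2] [17.4 36. ] 46.9 z [0.123 0.13 ]
```

View pics/s3.png

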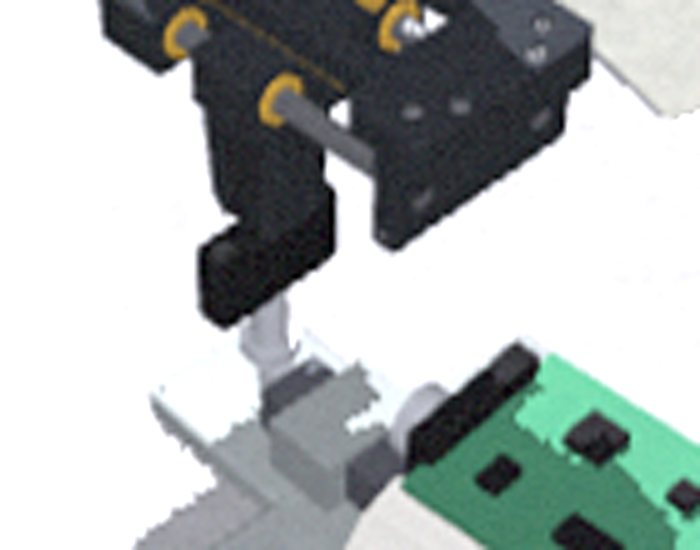

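Run:
```python
from h import *
s,c=wrist(); P=cloud(c); M=R.from_rotvec(s["tcp_rot"]).as_matrix(); Q=(P-s["position"])@M*1000
for u in(285,295,313,330,340):
    print(u,[(v,*[int(k) if k==k else None for k in Q[v,u]]) for v in range(190,290,8)])
d=read_camera("side"); P=cloud(d); m=near(P,.5935,.1652,.13)&(P[...,2]>.1); q=((P[m]-s["position"])@M)*1000
for z in range(-110,-10,10):
    k=q[(q[:,2]>=z)&(q[:,2]<z+10)]
    if len(k): print(z,len(k),"x",k[:,0].min().round(),k[:,0].max().round(),"y",k[:,1].min().round(),k[:,1].max().round())
```

```text
285 [(190, 12, -23, 64), (198, 4, -23, 64), (206, -2, -23, 65), (214, -10, -24, 65), (222, -17, -24, 64), (230, -25, -24, 65), (238, -39, -26, 77), (246, 10, -14, -32), (254, 10, -13, -42), (262, 34, -8, -88), (270, 33, -8, -92), (278, 33, -7, -96), (286, 32, -7, -99)]
295 [(190, 11, -14, 66), (198, 4, -15, 65), (206, -2, -15, 65), (214, -9, -15, 63), (222, -18, -15, 66), (230, -25, -15, 65), (238, 10, -9, -23), (246, 10, -9, -33), (254, 10, -8, -42), (262, 8, -8, -46), (270, 9, -7, -54), (278, 9, -7, -60), (286, 8, -7, -64)]
313 [(190, 11, 0, 65), (198, 25, 0, 1), (206, 25, 0, -13), (214, 22, 0, -18), (222, 17, 0, -17), (230, 12, 0, -17), (238, 9, 0, -21), (246, 8, 0, -30), (254, 7, 0, -37), (262, 3, 0, -37), (270, -1, 0, -37), (278, 8, 0, -59), (286, 7, 0, -63)]
330 [(190, 12, 14, 64), (198, 10, 13, 46), (206, 3, 14, 48), (214, -2, 14, 46), (222, -9, 14, 46), (230, -25, 15, 65), (238, 10, 9, -23), (246, 10, 9, -34), (254, 10, 8, -41), (262, 9, 8, -47), (270, 9, 7, -54), (278, 8, 7, -59), (286, 7, 7, -63)]
340 [(190, 11, 23, 64), (198, 10, 21, 46), (206, 3, 22, 46), (214, -2, 22, 46), (222, -9, 22, 46), (230, -17, 22, 47), (238, -38, 26, 75), (246, 11, 14, -35), (254, 10, 13, -42), (262, 34, 8, -89), (270, 33, 8, -92), (278, 33, 7, -96), (286, 32, 7, -98)]
-110 1013 x -34.0 34.0 y -87.0 91.0
-100 578 x -34.0 35.0 y -85.0 86.0
-90 136 x -34.0 34.0 y -86.0 85.0
-80 5 x -10.0 -7.0 y 15.0 18.0
-70 36 x -10.0 1.0 y 8.0 18.0
-60 102 x -10.0 10.0 y -18.0 16.0
-50 114 x -10.0 10.0 y -16.0 16.0
-40 105 x -10.0 12.0 y -16.0 15.0
-30 55 x -11.0 11.0 y -15.0 14.0
```

The measured geometry disagrees with the stated tool frame. Both cameras show the fingertips ending about 21–23 mm *behind* the reported TCP, not 14 mm ahead, and the gripper body starting at about −90 mm instead of −50 mm. So the fingers closed in air just above the bar. Lateral alignment is fine. I'll open, go 36 mm deeper, watch the force, and use the measured tip from now on.

Request:
drive_tool(
  jaw=[0, 0, 0, 0, 0, 0, 0, 0, 0, 0, -1, -1, -1, -1, -1, -1],
  translation=[
    [0, 0, 0],
    [0, 0, 0],
    [0, 0, 0],
    [0, 0, 0],
    [0, 0, 0],
    [0, 0, 0.006],
    [0, 0, 0.014],
    [0, 0, 0.024],
    [0, 0, 0.034],
    [0, 0, 0.036],
    [0, 0, 0.036],
    [0, 0, 0.036],
    [0, 0, 0.036],
    [0, 0, 0.036],
    [0, 0, 0.036],
    [0, 0, 0.036],
  ],
  turn=[
    [0, 0, 0],
    [0, 0, 0],
    [0, 0, 0],
    [0, 0, 0],
    [0, 0, 0],
    [0, 0, 0],
    [0, 0, 0],
    [0, 0, 0],
    [0, 0, 0],
    [0, 0, 0],
    [0, 0, 0],
    [0, 0, 0],
    [0, 0, 0],
    [0, 0, 0],
    [0, 0, 0],
    [0, 0, 0],
  ],
  grip_force=40,
)

```text
time: 5.8
position: [0.5937, 0.1653, 0.0413]
tcp_rot: [3.12, 0.366, 0.001]
contact_force: [-0.4, -0.5, 2.6]
finger_gap: 0.155
finger_force: 40.0
```

```bash
python3 -c "
from h import *
st()"
```

```text
t 5.8 p [0.5937 0.1653 0.0413] yawx 13.4 zax [ 0.001 -0.    -1.   ] F [-0.4 -0.5  2.6] M [-0.13  0.02  0.02] gap 13.6 ff 40.0 q [ 0.08  0.69  1.4  -0.    1.05  1.42]
```

The bar is gripped (13.6 mm, 40 N). Turning it counter-clockwise by 1.1 rad.

Request:
drive_tool(
  jaw=[-1, -1, -1, -1, -1, -1, -1, -1, -1, -1, -1, -1, -1, -1, -1],
  translation=[
    [0, 0, 0],
    [0, 0, 0],
    [0, 0, 0],
    [0, 0, 0],
    [0, 0, 0],
    [0, 0, 0],
    [0, 0, 0],
    [0, 0, 0],
    [0, 0, 0],
    [0, 0, 0],
    [0, 0, 0],
    [0, 0, 0],
    [0, 0, 0],
    [0, 0, 0],
    [0, 0, 0],
  ],
  turn=[
    [0, 0, -0.04],
    [0, 0, -0.12],
    [0, 0, -0.2],
    [0, 0, -0.28],
    [0, 0, -0.36],
    [0, 0, -0.44],
    [0, 0, -0.52],
    [0, 0, -0.6],
    [0, 0, -0.68],
    [0, 0, -0.76],
    [0, 0, -0.84],
    [0, 0, -0.92],
    [0, 0, -1.0],
    [0, 0, -1.08],
    [0, 0, -1.1],
  ],
)

```text
time: 7.3
position: [0.5932, 0.1656, 0.0413]
tcp_rot: [-2.467, -1.945, 0.0]
contact_force: [-2.9, -0.7, 5.2]
finger_gap: 0.155
finger_force: 40.0
```

```bash
python3 -c "
from h import *
st()"
```

```text
t 7.3 p [0.5932 0.1656 0.0413] yawx 76.5 zax [-0.  0. -1.] F [-2.9 -0.7  5.2] M [ 0.09  0.44 -0.09] gap 13.7 ff 40.0 q [0.08 0.69 1.4  0.   1.05 0.32]
```

Going a little further to reach the loose stop, watching the torque.

Request:
drive_tool(
  jaw=[-1, -1, -1, -1],
  translation=[
    [0, 0, 0],
    [0, 0, 0],
    [0, 0, 0],
    [0, 0, 0],
  ],
  turn=[
    [0, 0, -0.03],
    [0, 0, -0.06],
    [0, 0, -0.08],
    [0, 0, -0.08],
  ],
)

```text
time: 7.7
position: [0.5932, 0.1656, 0.0413]
tcp_rot: [-2.389, -2.039, 0.0]
contact_force: [-4.4, 0.8, 6.2]
finger_gap: 0.151
finger_force: 40.2
```

```bash
python3 -c "
from h import *
st()"
```

```text
t 7.7 p [0.5932 0.1656 0.0413] yawx 80.94 zax [-0.     0.001 -1.   ] F [-4.4  0.8  6.2] M [ 0.16  0.56 -0.4 ] gap 13.3 ff 40.2 q [0.08 0.69 1.4  0.   1.05 0.24]
```

The loose stop is reached (the torque rose to 0.4 N m after 1.18 rad). Now I release, lift and go over the handle.

Request:
drive_tool(
  jaw=[0, 0, 0, 0, 0, 0, 0, 0, 0, 0, 0, 0, 0, 0, 0, 0, 0, 0, 0, 0],
  translation=[
    [0, 0, 0],
    [0, 0, 0],
    [0, 0, 0],
    [0, 0, 0],
    [0, 0, -0.005],
    [0, 0, -0.02],
    [0, 0, -0.05],
    [0, 0, -0.075],
    [-0.01, -0.002, -0.085],
    [-0.03, -0.007, -0.085],
    [-0.055, -0.013, -0.085],
    [-0.08, -0.019, -0.085],
    [-0.105, -0.024, -0.085],
    [-0.13, -0.03, -0.085],
    [-0.15, -0.035, -0.085],
    [-0.163, -0.038, -0.085],
    [-0.168, -0.039, -0.085],
    [-0.168, -0.039, -0.085],
    [-0.168, -0.039, -0.085],
    [-0.168, -0.039, -0.085],
  ],
  turn=[
    [0, 0, 0],
    [0, 0, 0],
    [0, 0, 0],
    [0, 0, 0],
    [0, 0, 0],
    [0, 0, 0],
    [0, 0, 0],
    [0, 0, 0],
    [0, 0, 0.1],
    [0, 0, 0.22],
    [0, 0, 0.35],
    [0, 0, 0.48],
    [0, 0, 0.61],
    [0, 0, 0.74],
    [0, 0, 0.87],
    [0, 0, 1.0],
    [0, 0, 1.08],
    [0, 0, 1.12],
    [0, 0, 1.12],
    [0, 0, 1.12],
  ],
)

```text
time: 9.7
position: [0.5289, 0.0055, 0.1267]
tcp_rot: [3.107, 0.462, 0.002]
contact_force: [0.1, -0.1, -0.0]
finger_gap: 0.498
finger_force: 0.0
```

Run:
```python
from h import *
st(); s,c=wrist(); P=cloud(c); M=R.from_rotvec(s["tcp_rot"]).as_matrix(); Q=(P-s["position"])@M
rep("handle wrist",P,near(P,.528,.006,.03)&(P[...,2]>.08)&(P[...,2]<.105)&(c["pixels"].max(-1)<70))
d=read_camera("side"); P=cloud(d)
rep("knob side",P,near(P,.5935,.165,.04)&(P[...,2]>.09)&(P[...,2]<.102)); rep("handle side",P,near(P,.528,.006,.03)&(P[...,2]>.09)&(P[...,2]<.104))
```

```text
t 9.7 p [0.5289 0.0055 0.1267] yawx 16.91 zax [ 0.001 -0.    -1.   ] F [ 0.1 -0.1 -0. ] M [-0.01  0.03  0.02] gap 43.8 ff 0.0 q [-0.21  0.41  1.61 -0.    1.11  1.06]
handle wrist 461 rect mm [530.1   4.7] [16.7 15.1] 19.8 z [0.081 0.099]
knob side 0
handle side 170 rect mm [529.5   5.9] [17.9 15.6] 59.4 z [0.091 0.102]
```

Well aligned. Descending and gripping the handle.

Request:
drive_tool(
  jaw=[0, 0, 0, 0, 0, 0, -1, -1, -1, -1, -1, -1],
  translation=[
    [0, 0, 0.01],
    [0, 0, 0.03],
    [0, 0, 0.055],
    [0, 0, 0.075],
    [0, 0, 0.087],
    [0, 0, 0.087],
    [0, 0, 0.087],
    [0, 0, 0.087],
    [0, 0, 0.087],
    [0, 0, 0.087],
    [0, 0, 0.087],
    [0, 0, 0.087],
  ],
  turn=[
    [0, 0, 0],
    [0, 0, 0],
    [0, 0, 0],
    [0, 0, 0],
    [0, 0, 0],
    [0, 0, 0],
    [0, 0, 0],
    [0, 0, 0],
    [0, 0, 0],
    [0, 0, 0],
    [0, 0, 0],
    [0, 0, 0],
  ],
  grip_force=15,
)

```text
time: 11.0
position: [0.529, 0.0055, 0.0395]
tcp_rot: [3.107, 0.46, 0.002]
contact_force: [-1.4, 0.3, 5.3]
finger_gap: 0.201
finger_force: 15.0
```

Run:
```python
from h import *
st(); s=monitor.observe(); M=R.from_rotvec(s["tcp_rot"]).as_matrix()
d=read_camera("side"); P=cloud(d); rep("knob side",P,near(P,.5935,.165,.04)&(P[...,2]>.09)&(P[...,2]<.102))
A=np.array([.6195,.0335]); h=s["position"][:2]; v=h-A; print("r",np.hypot(*v),"ang",np.degrees(np.arctan2(v[1],v[0]))%360)
for a in np.radians(np.linspace(0,29.0,11)[1:]):
    c,n=np.cos(a),np.sin(a); w=A+np.array([[c,-n],[n,c]])@v; t=M.T@np.r_[w-h,0]; print(np.round(t[:2],4),round(-a,3))
```

```text
t 11.0 p [0.529  0.0055 0.0395] yawx 16.83 zax [ 0.001 -0.    -1.   ] F [-1.4  0.3  5.3] M [ 0.09  0.15 -0.01] gap 17.6 ff 15.0 q [-0.21  0.54  1.69  0.    0.92  1.07]
knob side 0
r 0.0947178147100942 ang 197.21471751672357
[0.0002 0.0048] -0.051
[0.0005 0.0096] -0.101
[0.0012 0.0143] -0.152
[0.0021 0.019 ] -0.202
[0.0032 0.0237] -0.253
[0.0045 0.0283] -0.304
[0.0061 0.0328] -0.354
[0.0079 0.0373] -0.405
[0.0099 0.0416] -0.456
[0.0122 0.0458] -0.506
```

Request:
drive_tool(
  jaw=[-1, -1, -1, -1, -1, -1, -1, -1, -1, -1, -1, -1],
  translation=[
    [0.0002, 0.0048, 0],
    [0.0005, 0.0096, 0],
    [0.0012, 0.0143, 0],
    [0.0021, 0.019, 0],
    [0.0032, 0.0237, 0],
    [0.0045, 0.0283, 0],
    [0.0061, 0.0328, 0],
    [0.0079, 0.0373, 0],
    [0.0099, 0.0416, 0],
    [0.0122, 0.0458, 0],
    [0.0122, 0.0458, 0],
    [0.0122, 0.0458, 0],
  ],
  turn=[
    [0, 0, -0.051],
    [0, 0, -0.101],
    [0, 0, -0.152],
    [0, 0, -0.202],
    [0, 0, -0.253],
    [0, 0, -0.304],
    [0, 0, -0.354],
    [0, 0, -0.405],
    [0, 0, -0.456],
    [0, 0, -0.506],
    [0, 0, -0.506],
    [0, 0, -0.506],
  ],
)

```text
time: 12.25
position: [0.554, -0.0356, 0.0395]
tcp_rot: [2.892, 1.223, 0.001]
contact_force: [-0.4, -3.2, 5.8]
finger_gap: 0.195
finger_force: 15.0
```

```bash
python3 -c "
from h import *
st()"
```

```text
t 12.25 p [ 0.554  -0.0356  0.0395] yawx 45.83 zax [ 0.001 -0.001 -1.   ] F [-0.4 -3.2  5.8] M [-0.55  0.13  0.11] gap 17.2 ff 15.0 q [-0.27  0.58  1.61 -0.    0.95  0.5 ]
```

The head swung freely with low force. Releasing, lifting and going back above the knob, then checking.

Request:
drive_tool(
  jaw=[0, 0, 0, 0, 0, 0, 0, 0, 0, 0, 0, 0, 0, 0, 0, 0, 0, 0],
  translation=[
    [0, 0, 0],
    [0, 0, 0],
    [0, 0, 0],
    [0, 0, 0],
    [0, 0, -0.01],
    [0, 0, -0.03],
    [0, 0, -0.055],
    [0, 0, -0.08],
    [0.01, -0.007, -0.088],
    [0.03, -0.02, -0.088],
    [0.06, -0.039, -0.088],
    [0.09, -0.0585, -0.088],
    [0.12, -0.078, -0.088],
    [0.145, -0.0943, -0.088],
    [0.162, -0.1054, -0.088],
    [0.1717, -0.1117, -0.088],
    [0.1717, -0.1117, -0.088],
    [0.1717, -0.1117, -0.088],
  ],
  turn=[
    [0, 0, 0],
    [0, 0, 0],
    [0, 0, 0],
    [0, 0, 0],
    [0, 0, 0],
    [0, 0, 0],
    [0, 0, 0],
    [0, 0, 0],
    [0, 0, -0.08],
    [0, 0, -0.17],
    [0, 0, -0.26],
    [0, 0, -0.35],
    [0, 0, -0.44],
    [0, 0, -0.53],
    [0, 0, -0.613],
    [0, 0, -0.613],
    [0, 0, -0.613],
    [0, 0, -0.613],
  ],
)

```text
time: 14.05
position: [0.5931, 0.1655, 0.1271]
tcp_rot: [2.392, 2.037, -0.0]
contact_force: [0.8, -0.4, -0.8]
finger_gap: 0.5
finger_force: 0.0
```

Run:
```python
from h import *
st(); s,c=wrist(); P=cloud(c); rep("knob wrist",P,near(P,.5935,.165,.04)&(P[...,2]>.088)&(P[...,2]<.102))
d=read_camera("side"); P=cloud(d); rep("handle side",P,near(P,.554,-.035,.03)&(P[...,2]>.09)&(P[...,2]<.104))
t=read_camera("top"); P2=cloud(t); rep("handle top",P2,near(P2,.554,-.035,.03)&(P2[...,2]>.088)&(P2[...,2]<.104))
m=near(P,.5287,-.06,.04)&(P[...,2]>.0315)&(P[...,2]<.05); rep("pointer side",P,m&(d["pixels"].max(-1)<90))
a=cv2.resize(d["pixels"][180:340,230:430,::-1],None,fx=3,fy=3); b=cv2.resize(t["pixels"][80:240,240:420,::-1],None,fx=3,fy=3)
cv2.imwrite("pics/s4.png",a); cv2.imwrite("pics/t4.png",b)
```

```text
t 14.05 p [0.5931 0.1655 0.1271] yawx 80.84 zax [ 0. -0. -1.] F [ 0.8 -0.4 -0.8] M [-0.03 -0.14 -0.01] gap 44.0 ff 0.0 q [ 0.08  0.59  1.33 -0.    1.22  0.24]
knob wrist 1141 rect mm [593.2 165.4] [51.6 13.6] 80.2 z [0.091 0.096]
handle side 185 rect mm [554.4 -34.9] [17.2 17.1] 50.0 z [0.091 0.102]
handle top 92 rect mm [553.4 -35.2] [16.7 17.1] 24.7 z [0.094 0.101]
pointer side 229 rect mm [542.6 -48.7] [34.2 16.2] 48.3 z [0.033 0.049]
```

View pics/s4.png

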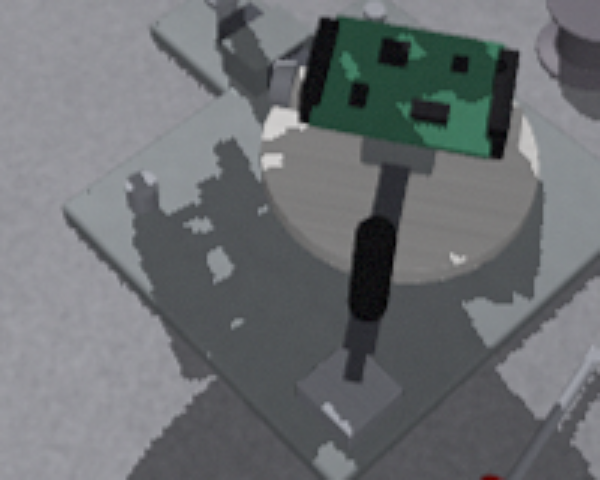

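The pointer tip (355,375 in the crop) lies over the middle of the square block. The knob bar is at 80.2°, as left. Re-gripping the knob.

Request:
drive_tool(
  jaw=[0, 0, 0, 0, 0, 0, -1, -1, -1, -1, -1, -1],
  translation=[
    [0, 0, 0.01],
    [0, 0, 0.03],
    [0, 0, 0.055],
    [0, 0, 0.075],
    [0, 0, 0.086],
    [0, 0, 0.086],
    [0, 0, 0.086],
    [0, 0, 0.086],
    [0, 0, 0.086],
    [0, 0, 0.086],
    [0, 0, 0.086],
    [0, 0, 0.086],
  ],
  turn=[
    [0, 0, 0],
    [0, 0, 0],
    [0, 0, 0],
    [0, 0, 0],
    [0, 0, 0],
    [0, 0, 0],
    [0, 0, 0],
    [0, 0, 0],
    [0, 0, 0],
    [0, 0, 0],
    [0, 0, 0],
    [0, 0, 0],
  ],
  grip_force=40,
)

```text
time: 15.4
position: [0.5933, 0.1662, 0.0415]
tcp_rot: [2.39, 2.039, 0.001]
contact_force: [-2.9, -0.2, 4.2]
finger_gap: 0.154
finger_force: 40.0
```

Request:
drive_tool(
  jaw=[-1, -1, -1, -1, -1, -1, -1, -1, -1, -1, -1, -1, -1, -1, -1, -1],
  translation=[
    [0, 0, 0],
    [0, 0, 0],
    [0, 0, 0],
    [0, 0, 0],
    [0, 0, 0],
    [0, 0, 0],
    [0, 0, 0],
    [0, 0, 0],
    [0, 0, 0],
    [0, 0, 0],
    [0, 0, 0],
    [0, 0, 0],
    [0, 0, 0],
    [0, 0, 0],
    [0, 0, 0],
    [0, 0, 0],
  ],
  turn=[
    [0, 0, 0.04],
    [0, 0, 0.12],
    [0, 0, 0.2],
    [0, 0, 0.28],
    [0, 0, 0.36],
    [0, 0, 0.44],
    [0, 0, 0.52],
    [0, 0, 0.6],
    [0, 0, 0.68],
    [0, 0, 0.76],
    [0, 0, 0.84],
    [0, 0, 0.92],
    [0, 0, 1.0],
    [0, 0, 1.08],
    [0, 0, 1.15],
    [0, 0, 1.17],
  ],
)

```text
time: 17.0
position: [0.5943, 0.1655, 0.0415]
tcp_rot: [3.117, 0.377, 0.005]
contact_force: [2.9, -4.3, 2.3]
finger_gap: 0.155
finger_force: 40.0
```

```bash
python3 -c "
from h import *
st()"
```

```text
t 17.0 p [0.5943 0.1655 0.0415] yawx 13.81 zax [ 0.003 -0.001 -1.   ] F [ 2.9 -4.3  2.3] M [-0.6  -0.4   0.13] gap 13.7 ff 40.0 q [ 0.08  0.69  1.4  -0.    1.05  1.41]
```

Request:
drive_tool(
  jaw=[-1, -1, -1, -1],
  translation=[
    [0, 0, 0],
    [0, 0, 0],
    [0, 0, 0],
    [0, 0, 0],
  ],
  turn=[
    [0, 0, 0.02],
    [0, 0, 0.04],
    [0, 0, 0.05],
    [0, 0, 0.05],
  ],
)

```text
time: 17.4
position: [0.5943, 0.1654, 0.0415]
tcp_rot: [3.126, 0.303, 0.005]
contact_force: [4.3, -3.6, 2.4]
finger_gap: 0.156
finger_force: 40.1
```

```bash
python3 -c "
from h import *
st()"
```

```text
t 17.4 p [0.5943 0.1654 0.0415] yawx 11.07 zax [ 0.003 -0.001 -1.   ] F [ 4.3 -3.6  2.4] M [-0.61 -0.59  0.26] gap 13.7 ff 40.1 q [ 0.08  0.69  1.4  -0.    1.05  1.46]
```

Request:
drive_tool(
  jaw=[0, 0, 0, 0, 0, 0, 0, 0, 0, 0, 0, 0, 0],
  translation=[
    [0, 0, 0],
    [0, 0, 0],
    [0, 0, 0],
    [0, 0, 0],
    [0, 0, -0.01],
    [0, 0, -0.03],
    [0, 0, -0.06],
    [0, 0, -0.09],
    [0, 0, -0.12],
    [0, 0, -0.14],
    [0, 0, -0.15],
    [0, 0, -0.15],
    [0, 0, -0.15],
  ],
  turn=[
    [0, 0, 0],
    [0, 0, 0],
    [0, 0, 0],
    [0, 0, 0],
    [0, 0, 0],
    [0, 0, 0],
    [0, 0, 0],
    [0, 0, 0],
    [0, 0, 0],
    [0, 0, 0],
    [0, 0, 0],
    [0, 0, 0],
    [0, 0, 0],
  ],
)

```text
time: 18.7
position: [0.5927, 0.1662, 0.19]
tcp_rot: [-3.127, -0.302, 0.002]
contact_force: [-0.6, 0.3, -0.5]
finger_gap: 0.501
finger_force: 0.0
```

Run:
```python
from h import *
st(); s,c=wrist(); P=cloud(c); rep("knob wrist",P,near(P,.5935,.165,.04)&(P[...,2]>.088)&(P[...,2]<.102))
d=read_camera("side"); P=cloud(d); rep("handle side",P,near(P,.554,-.035,.03)&(P[...,2]>.09)&(P[...,2]<.104))
```

```text
t 18.7 p [0.5927 0.1662 0.19  ] yawx 11.05 zax [-0.002 -0.    -1.   ] F [-0.6  0.3 -0.5] M [-0.01 -0.01 -0.01] gap 44.1 ff 0.0 q [0.08 0.54 1.25 0.   1.36 1.46]
knob wrist 699 rect mm [594.3 165.4] [50.5 13.1] 10.8 z [0.091 0.096]
handle side 184 rect mm [554. -35.] [16.9 17.1] 4.8 z [0.09  0.102]
```

The knob is at the tight stop (10.8°, a full 1.2 rad from the loose stop), the handle hasn't moved, and the gripper is clear.

```bash
python3 -c "
from bench import job_done
print(job_done())"
```

```text
the job is handed in; nothing more can be done
None
```

The job is handed in: I loosened the clamp to its stop, swung the head so the pointer lies over the square block, turned the knob back to its tight stop and let go, finishing at about 19 s; the stated fingertip position was about 36 mm off, so my first knob grasp closed in air and I corrected it from the camera depth.

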